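Crank down the support leg of a measuring stand and lock it

ROBOT

A 6-joint arm with a two-finger parallel gripper is mounted at the origin on the work surface; the furniture and walls round the work are solid. World frame = base frame: x ahead of the robot, y to its left, z up, the work surface at z = 0. Lengths are in mm, angles in rad, forces in N, time in s.
With the tool pointing down it reaches from about 350 to 975 mm from the base axis. Payload 7.1 kg.
Tool frame: the origin (TCP) lies at the very end of the fingers, on their centre line; the grasp point (between the pads) lies 19 mm behind it; z points along the fingers, x is the direction in which the jaws open and shut, and the axes are right-handed (so a half turn about z gives the same grasp; the last joint's range is limited). The gripper opens to 88 mm and grips with 3 to 60 N. Pads are 20 mm wide; open, the fingers measure 115 mm over their backs; the gripper's body (75 mm by 178 mm) begins 61 mm behind the grasp point.
Start: joints at [1.292, 0.423, 1.63, -0, 1.089, -0.019], TCP at [160.523, 604.017, 222.675] pointing down, gripper open.
Joint ranges: [-3, 3], [-0.9, 2.11], [0.09, 2.58], [-1.31, 4.45], [0.11, 2.69], [-2.54, 2.54]. Speed limits (rad/s): [2.39, 2.39, 3.01, 3.14, 3.14, 3.14].

INTERFACE

Orientations are given as a rotation vector (axis times angle).
In Python, from workcell import * gives the robot as it stands.
- The arm moves only by the tool arm_command, never from a script. Its argument "increments" is a list of rows, each a list of 2 entries, a list of its own where there are three numbers: the shift along the tool's x, y, z in cm, then the turn about the tool's z in degrees. In form: [[[dx, dy, dz], turn], ...]. A call has 1 to 20 rows; each row shifts and turns the pose as measured when the row begins, along the tool's axes as they then stand; what a row does not reach is not made up. A row lasts 1/10 s, in which the tool goes at most 50 mm and 8.59 degrees, less where a joint would pass 70% of its speed; a pose out of reach is approached as far as the arm can. A call is refused whole if a number of a shift passes 5 or a number of a turn 8.59, either way. A call with a gripper value outside its range is refused whole. "gripper" is the opening, from 0 (shut) to 1 (fully open), set as the call begins (left out, the last holds). The fingers move at their own pace and stop on an object; the grip force is fixed at half the most. Time passes only in rows, so rows that do not move let the fingers close. It gives the time, the measured TCP pose, the force and the opening at its end, in the units of the state.
- get_obs(): the state, without advancing time (a new reading comes with each control period).
- get_image(name): name is "scene" or "top" or "wrist"; returns the picture (400x640x3 uint8, red, green, blue); there is no depth.
- camera_params(name): a dict with "K" (3x3 intrinsics, pixels), "k1" (the pictures are not rectified: a ray, as slopes to the right and down, at radius r is drawn at 1 + k1 r^2 times it, then the intrinsics apply), "rvec" (rotation vector, rad) and "tvec" (3), from world to camera coordinates, as OpenCV has them; the wrist camera has in their place "T_tool_cam" (4x4, takes a point from camera to tool coordinates, whose origin is the TCP and whose axes are the tool frame's). Camera axes: x right, y down, z forward; pixel columns grow to the right and rows downward; lengths in mm; the calibration is good to about 2 mm. A picture is of the moment at which its call begins: read the wrist's pose just before it. camera_params takes no time and is no camera call.
- close_job(): hands the job in, once; it reports no verdict.
The state is a dict: "t": time; "qpos": joint angles; "qvel": joint speeds; "joint_torque": joint torques, N m; "ee_pos": TCP position; "orientation": TCP orientation; "ft_force": force on the tool from outside, world axes, zero at the start; "moment": the same for the moment, N m; "width": finger opening in mm.
Only numpy, scipy, OpenCV 4.12 (cv2) and the standard library are available. Lean on these libraries where they do the work, as an engineer would, in place of code of your own. Each camera call takes 0.05 s, during which the arm holds its last target.

TASK

Turn the crank on top of the stand clockwise until the leg's rubber foot bears firmly on the steel pad below it: you will feel the crank become clearly heavier than in its free run; stop there and do not force it, for the foot must not be jammed down hard. Then swing the red lock lever fully over to its locked end, leave the crank and the lever standing, and do not disturb the pad or the things around the stand.

Things in the scene. Friction and masses are not known exactly. Their poses are not given: they have to be found in the camera images.
- jack: the fixed grey measuring stand: a 90 x 100 x 24 mm foot block, a square column, and on it a level arm with a gear head (top 232 mm above this origin). Origin: on the vertical axis of the leg, level with the underside of the foot block; z up; -y points along the arm from the leg to the column; -x is the side of the crank. The leg hangs under the gear head and ends in a black rubber-soled round foot 41 mm across.
- crank_axis (a point): point on the vertical axis of the crank, at the mid-height of its knob (268 mm above the stand's origin). Crank load: free running takes a steady push of about 5 N at the knob; once the foot bears on the pad the push rises by about 1 N for each 6 degrees of crank; 2.5 to 5 N above the free run is firm and right, 9 N above it is too hard. A hand that has stopped feels some 2 N less push.
- crank_grip (a point): centre of the crank's upright black knob, 18 mm in diameter, 40 mm tall (20 mm above and below this point), 40 mm from the crank's axis; the knob spins freely on its pin, so it can be held without turning the hand while it is led round. The steel crank arm lies 22 to 30 mm below this point.
- crank (a joint): crank angle in rad, grows clockwise seen from above; clockwise lowers the leg 24 mm a turn. At 0 the arm points to the stand's +y. It starts between 0 and 3. How far the foot stands out of the leg differs, so the foot meets the pad after a further 0.7 to 1.6 turns that no reading tells beforehand. Friction holds the crank where it is left.
- lock_axis (a point): point on the vertical axis of the lock lever, at the mid-height of its handle
- lock_grip (a point): centre of the lock lever's upright red handle, 17 mm in diameter, 44 mm tall, 60 mm from the lever's axis; its steel arm lies 17 to 25 mm below this point
- lock (a joint): lock lever angle in rad, grows counter-clockwise seen from above: 0 open (points to the stand's -x), end stop at 1.5 (locked, points to -y); it stays where it is left, a push of about 1.5 N moves it
- pad: loose ground steel pad 56 x 56 x 12 mm that lies under the foot; origin at the centre of its underside
- oil_bottle: small oil bottle, 34 mm across, 96 mm tall, standing beside the pad; origin at the centre of its underside
- eyepiece: black eyepiece, 34 mm across, 40 mm tall, standing beside the pad; origin at the centre of its underside
- v_block: ground steel V-block 46 x 38 x 32 mm, standing behind the column; origin at the centre of its underside

How it is judged:
By the outcome, as a careful person would: the job done as asked, in the order asked, and still so for the second after the job is handed in, with the robot touching nothing.
It also fails if it takes over 69 s, if anything falls off the work surface, if the arm or the gripper's body presses on something with over 40 N, if the wrist force passes 120 N, or if a joint passes its speed limit or range.

## Working session

There is one attempt and no reset: what is moved stays moved. The work goes in short steps, Python scripts to look and compute and a tool call to move; the robot and the scene stay as the last step left them, time stands still between calls to the robot, and variables do not carry over. Pictures are saved under pics/ and viewed, and the job is handed in when it is done.

Besides the shell and the picture viewer there is one more tool, called after "Request:" by a JSON object that holds its "api" and its "payload". arm_command: Moves the arm, as the interface text tells. Its arguments: {"type":"object","properties":{"increments":{"type":"array","items":{"type":"array"}},"gripper":{"type":"number"}},"required":["increments"]}

```bash
ls; mkdir -p pics
cat > h.py <<'E'
from workcell import *
import numpy as np, cv2
E
python3 - <<'E'
from h import *
o=get_obs()
for k in o: print(k,np.round(o[k],3))
for n in ("scene","top","wrist"):
    im=get_image(n); cv2.imwrite(f"pics/{n}0.png",im[:,:,::-1]); print(n,camera_params(n))
E
```

```text
pics
t 0.0
qpos [ 1.292  0.424  1.631  0.     1.089 -0.019]
qvel [ 0.     0.001  0.001 -0.     0.     0.   ]
joint_torque [ 0.0000e+00 -5.4462e+01 -2.7367e+01  6.4000e-02  2.3000e-02 -0.0000e+00]
ee_pos [160.356 603.508 221.911]
orientation [ 2.490e+00  1.914e+00 -2.000e-03]
ft_force [ 0.25   0.651 -0.56 ]
moment [-0.024  0.003 -0.049]
width 87.968
scene {'K': array([[426.13873122,   0.        , 312.24251753],
       [  0.        , 426.13873122, 194.77358469],
       [  0.        ,   0.        ,   1.        ]]), 'k1': -0.03196453995229657, 'rvec': array([ 2.16547615, -1.3008778 ,  0.43120183]), 'tvec': array([ -2.70253377, 545.76291171, 657.00516665])}
top {'K': array([[493.49255524,   0.        , 322.29672394],
       [  0.        , 493.49255524, 199.06899185],
       [  0.        ,   0.        ,   1.        ]]), 'k1': -0.1385035189370763, 'rvec': array([ 1.60179188, -2.55458444,  0.26939411]), 'tvec': array([ 436.65136342,  347.26368077, 1109.25114945])}
wrist {'K': array([[314.83343854,   0.        , 317.91937833],
       [  0.        , 314.83343854, 194.37661687],
       [  0.        ,   0.        ,   1.        ]]), 'k1': -0.045014875718839754, 'T_tool_cam': array([[ 9.99999831e-01, -4.04293113e-04,  4.16923125e-04,
        -2.63640359e-01],
       [ 2.92469243e-04,  9.70798653e-01,  2.39895581e-01,
        -6.42915628e+01],
       [-5.01736540e-04, -2.39895419e-01,  9.70798607e-01,
        -1.62424782e+02],
       [ 0.00000000e+00,  0.00000000e+00,  0.00000000e+00,
         1.00000000e+00]])}
```

View pics/scene0.png

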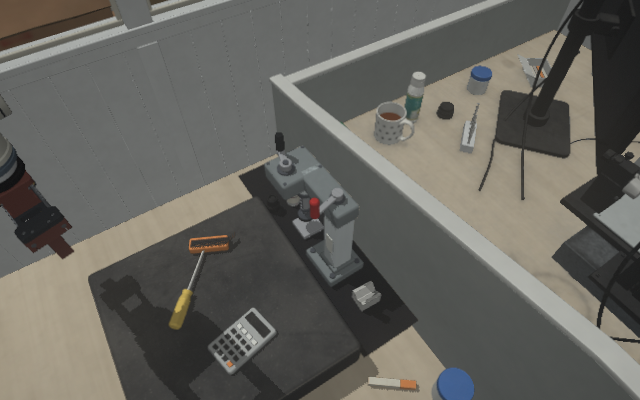

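View pics/top0.png

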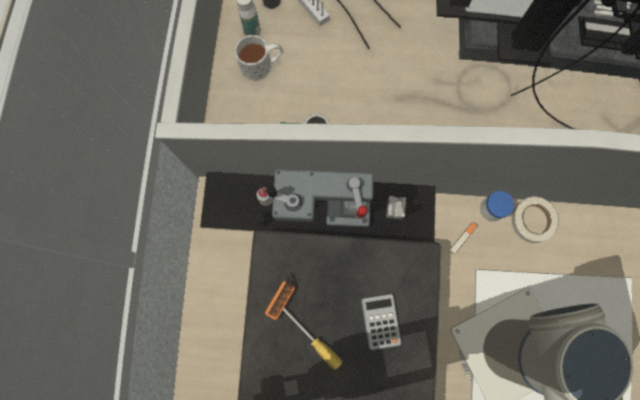

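View pics/wrist0.png

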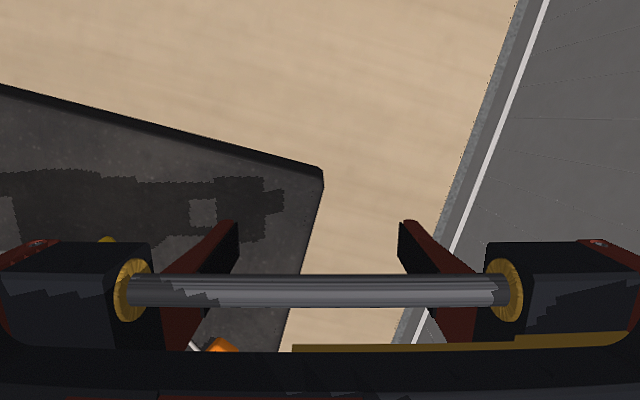

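Run:
```python
from h import *
a=cv2.imread("pics/scene0.png")[110:320,230:420]; cv2.imwrite("pics/s0z.png",cv2.resize(a,None,fx=2.8,fy=2.8,interpolation=cv2.INTER_CUBIC))
a=cv2.imread("pics/top0.png")[120:260,190:450]; cv2.imwrite("pics/t0z.png",cv2.resize(a,None,fx=3,fy=3,interpolation=cv2.INTER_CUBIC))
for n in("scene","top"):
    c=camera_params(n); R=cv2.Rodrigues(c['rvec'])[0]; print(n,"cam pos",-R.T@c['tvec'], "x,y,z cam in world",R.round(2).tolist())
    for p in [(0,0,0),(160,603,222),(400,600,0),(400,600,250),(600,600,0),(600,300,0)]:
        q=R@np.array(p,float)+c['tvec']; x,y=q[:2]/q[2]; s=1+c['k1']*(x*x+y*y); print(p,(c['K'][0,0]*x*s+c['K'][0,2]).round(),(c['K'][1,1]*y*s+c['K'][1,2]).round())
```

```text
scene cam pos [ 27.03399005  -4.51355985 853.67970554] x,y,z cam in world [[0.47, -0.88, -0.02], [-0.7, -0.36, -0.62], [0.54, 0.31, -0.79]]
(0, 0, 0) 311.0 541.0
(160, 603, 222) 55.0 238.0
(400, 600, 0) 175.0 215.0
(400, 600, 250) 142.0 143.0
(600, 600, 0) 222.0 162.0
(600, 300, 0) 319.0 202.0
top cam pos [ 284.74733302  344.21862464 1158.50208653] x,y,z cam in world [[-0.44, -0.9, -0.0], [-0.88, 0.43, -0.21], [0.19, -0.09, -0.98]]
(0, 0, 0) 510.0 348.0
(160, 603, 222) 226.0 427.0
(400, 600, 0) 203.0 307.0
(400, 600, 250) 171.0 307.0
(600, 600, 0) 171.0 230.0
(600, 300, 0) 283.0 177.0
```

View pics/s0z.png

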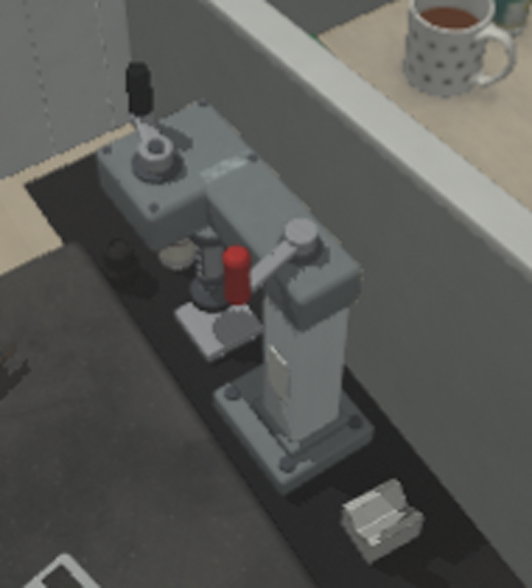

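View pics/t0z.png

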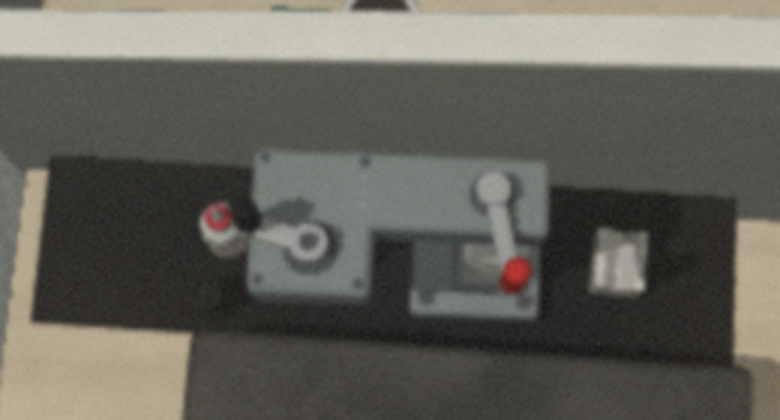

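```bash
cat >> h.py <<'E'
def ray(n,uv,pose=None):
    c=camera_params(n); K=c['K']
    d=np.array([(uv[0]-K[0,2])/K[0,0],(uv[1]-K[1,2])/K[1,1]]); s=d.copy()
    for _ in range(20): s=d/(1+c['k1']*(s@s))
    v=np.array([s[0],s[1],1.])
    if n=='wrist':
        T=c['T_tool_cam']; Rt=cv2.Rodrigues(np.array(pose[1],float))[0]
        return np.array(pose[0])+Rt@T[:3,3], Rt@T[:3,:3]@v
    R=cv2.Rodrigues(c['rvec'])[0]
    return -R.T@c['tvec'], R.T@v
def onz(r,z): return r[0]+r[1]*(z-r[0][2])/r[1][2]
def tri(rs):
    A=np.zeros((3,3));b=np.zeros(3)
    for o,d in rs:
        d=d/np.linalg.norm(d);P=np.eye(3)-np.outer(d,d);A+=P;b+=P@o
    p=np.linalg.solve(A,b); return p,[np.linalg.norm((np.eye(3)-np.outer(d,d)/(d@d))@(p-o)) for o,d in rs]
def proj(n,p,pose=None):
    c=camera_params(n)
    if n=='wrist':
        T=c['T_tool_cam']; Rt=cv2.Rodrigues(np.array(pose[1],float))[0]
        q=T[:3,:3].T@(Rt.T@(np.array(p)-pose[0])-T[:3,3])
    else: q=cv2.Rodrigues(c['rvec'])[0]@np.array(p,float)+c['tvec']
    x,y=q[:2]/q[2]; s=1+c['k1']*(x*x+y*y); return c['K'][0,0]*x*s+c['K'][0,2],c['K'][1,1]*y*s+c['K'][1,2]
E
python3 - <<'E'
from h import *
S=lambda x,y:(230+x/2.8,110+y/2.8)
T=lambda x,y:(190+x/3,120+y/3)
P={'hub':((156,148),(309,240)),'knobtop':((137,68),(245,208)),'lockaxis':((303,228),(493,186)),'redtop':((236,255),(517,270)),
'armcorner_r':((362,272),(547,163)),'headcornerL':((100,152),(250,298)),'footcorner':((285,492),(537,318)),'head far':((200,102),(255,152)),'vblock':((343,522),(592,290))}
for k,(a,b) in P.items(): 
    p,e=tri([ray('scene',S(*a)),ray('top',T(*b))]); print(k,p.round(1),np.round(e,1))
# wall top edge: scene line pts, top line pts
print(onz(ray('top',(300,135)),300),onz(ray('top',(300,175)),0))
for z in (200,250,300,350,400):
    a=[onz(ray('top',u),z)[:2].round() for u in ((160,137),(400,144))]; b=[onz(ray('scene',u),z)[:2].round() for u in ((275,82),(460,244))]; print(z,a,b)
E
```

```text
hub [483.7 311.3 253.1] [0.6 0.6]
knobtop [509.7 338.9 293.6] [1. 1.]
lockaxis [465.  191.6 255. ] [1.7 1.7]
redtop [405.7 207.6 285.9] [1.1 1.1]
armcorner_r [468.  149.3 230.7] [1.3 1.3]
headcornerL [473.5 357.4 233.4] [5. 5.]
footcorner [402.6 167.9  13.7] [1.7 1.7]
head far [556.7 317.9 229.3] [0.2 0.2]
vblock [403.5 118.3   9. ] [1. 1.]
[577.84627295 250.24840925 300.        ] [587.48140543 261.07551931   0.        ]
200 [array([737., 503.]), array([506.,  63.])] [array([747., 501.]), array([499., -37.])]
250 [array([714., 495.]), array([494.,  78.])] [array([692., 462.]), array([463., -35.])]
300 [array([690., 487.]), array([483.,  93.])] [array([637., 424.]), array([427., -32.])]
350 [array([667., 478.]), array([471., 107.])] [array([582., 385.]), array([391., -30.])]
400 [array([643., 470.]), array([460., 122.])] [array([527., 346.]), array([355., -27.])]
```

Request:
{"api": "arm_command", "payload": {"increments": [[[-1,2,-3],0],[[-2.2,4,-2],0],[[-2.2,4,-1.5],0],[[-2.2,4,-1.5],0],[[-2.2,4,-1.5],0],[[-2.2,4,-1.5],0],[[-2.2,4,-1.5],0],[[-2.2,4,-1],0],[[-2,4,-0.5],0],[[0,0,0],0],[[0,0,0],0]], "gripper": 0.45}}

```text
t: 1.25
ee_pos: [451.2, 328.0, 365.3]
orientation: [2.484, 1.915, -0.006]
ft_force: [-0.2, -0.6, -0.1]
width: 39.4
```

```bash
cat > look.py <<'E'
from h import *
import sys
o=get_obs(); im=get_image("wrist"); cv2.imwrite(f"pics/{sys.argv[1]}.png",im[:,:,::-1])
np.savez(f"pics/{sys.argv[1]}.npz",p=o['ee_pos'],r=o['orientation']); print(o['t'],np.round(o['ee_pos'],1),np.round(o['orientation'],3),np.round(o['ft_force'],2),o['width'])
E
python3 look.py w1
```

```text
1.25 [451.2 328.  365.3] [ 2.484  1.915 -0.006] [-0.24 -0.56 -0.13] 39.41638838435218
```

View pics/w1.png

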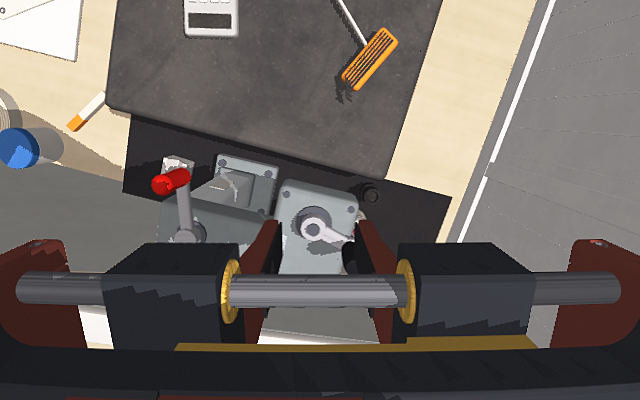

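Request:
{"api": "arm_command", "payload": {"increments": [[[0,-3.5,0],0],[[0,-3.5,0],0],[[0,0,0],0],[[0,0,0],0]]}}

```text
t: 1.7
ee_pos: [377.4, 349.1, 363.1]
orientation: [2.478, 1.923, -0.012]
ft_force: [0.6, 0.2, -1.1]
width: 39.3
```

```bash
python3 look.py w2; python3 -c "
import cv2
a=cv2.imread('pics/w2.png')[90:260,140:400];cv2.imwrite('pics/w2z.png',cv2.resize(a,None,fx=3,fy=3,interpolation=cv2.INTER_CUBIC))"
```

```text
1.7 [377.4 349.1 363.1] [ 2.478  1.923 -0.012] [ 0.63  0.16 -1.12] 39.29260497565681
```

View pics/w2z.png

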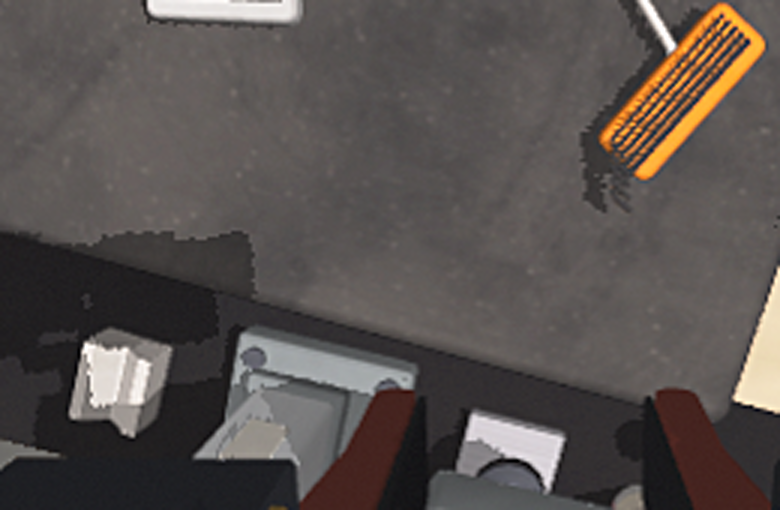

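Request:
{"api": "arm_command", "payload": {"increments": [[[0,4.2,-0.3],0],[[0,4.2,-0.3],0],[[0,4.2,-0.3],0],[[0,0,0],0],[[0,0,0],0]]}}

```text
t: 2.25
ee_pos: [504.6, 318.2, 370.7]
orientation: [2.475, 1.928, -0.013]
ft_force: [0.2, -0.7, -0.0]
width: 39.8
```

```bash
python3 look.py w3; python3 -c "
import cv2
a=cv2.imread('pics/w3.png')[70:280,140:420];cv2.imwrite('pics/w3z.png',cv2.resize(a,None,fx=2.8,fy=2.8,interpolation=cv2.INTER_CUBIC))"
```

```text
2.25 [504.6 318.2 370.7] [ 2.475  1.928 -0.013] [ 0.16 -0.71 -0.04] 39.795214913860356
```

View pics/w3z.png

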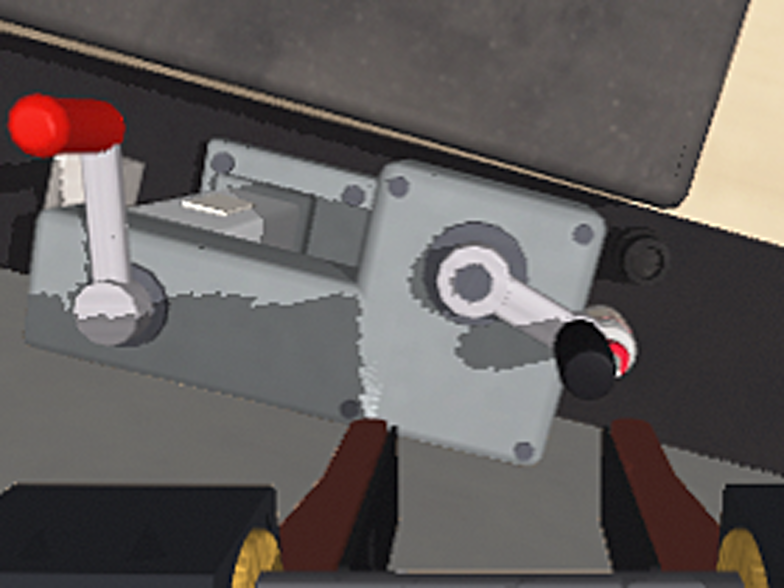

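Run:
```python
from h import *
S=lambda x,y:(230+x/2.8,110+y/2.8)
T=lambda x,y:(190+x/3,120+y/3)
W=lambda x,y:(140+x/2.8,70+y/2.8)
d=np.load('pics/w3.npz'); pose=(d['p'],d['r'])
P={'hub':((156,148),(309,240),(473,283)),'knobtop':((137,68),(245,208),(589,376)),'lockaxis':((303,225),(493,186),(105,307)),'redtop':((236,255),(517,270),(37,125))}
Z={'hub':250,'knobtop':288,'lockaxis':252,'redtop':284}
for k,(a,b,c) in P.items():
    rs=[ray('scene',S(*a)),ray('top',T(*b)),ray('wrist',W(*c),pose)]
    p,e=tri(rs); print(k,p.round(1),np.round(e,1),[onz(r,Z[k])[:2].round(1).tolist() for r in rs])
scr=[(399,187),(583,234),(524,451),(349,409)]
q=[onz(ray('wrist',W(*c),pose),232)[:2] for c in scr[:]]; print(np.round(q,1))
for a in (0,3):
  pass
dd=q[1]-q[0]; print(np.degrees(np.arctan2(dd[1],dd[0])), np.linalg.norm(dd)); dd=q[1]-q[2]; print(np.degrees(np.arctan2(dd[1],dd[0])))
```

```text
hub [485.3 312.3 250.8] [0.6 1.7 1.4] [[486.5, 312.5], [483.9, 311.7], [486.4, 313.1]]
knobtop [512.  340.3 291.4] [0.7 2.5 2.4] [[515.3, 341.7], [510.4, 339.5], [515.0, 341.7]]
lockaxis [465.1 193.  255.2] [3.3 1.3 2.4] [[470.8, 192.7], [464.4, 192.4], [464.1, 193.7]]
redtop [407.  207.9 283.3] [1.1 1.7 0.9] [[407.8, 207.6], [405.2, 208.1], [408.0, 208.7]]
[[451.3 295.7]
 [482.  352.3]
 [553.3 314.1]
 [522.6 257. ]]
61.589515618786734 64.41342386982342
151.79932558433273
```

Request:
{"api": "arm_command", "payload": {"increments": [[[2.4,0.3,2],0],[[0,0,2],0],[[0,0,0],0],[[0,0,0],0]]}}

```text
t: 2.7
ee_pos: [510.4, 342.5, 330.5]
orientation: [2.472, 1.931, -0.012]
ft_force: [0.8, 0.1, 0.4]
width: 40.0
```

```bash
python3 look.py w4;  python3 - <<'E'
from h import *
o=get_obs()
print([proj('wrist',(513.5,341,z),(o['ee_pos'],o['orientation'])) for z in (288,248)])
E
```

```text
2.7 [510.4 342.5 330.5] [ 2.472  1.931 -0.012] [0.79 0.12 0.44] 40.00831818042191
[(np.float64(317.8996831313813), np.float64(218.7280732253722)), (np.float64(318.3215360634625), np.float64(203.19088766046866))]
```

View pics/w4.png

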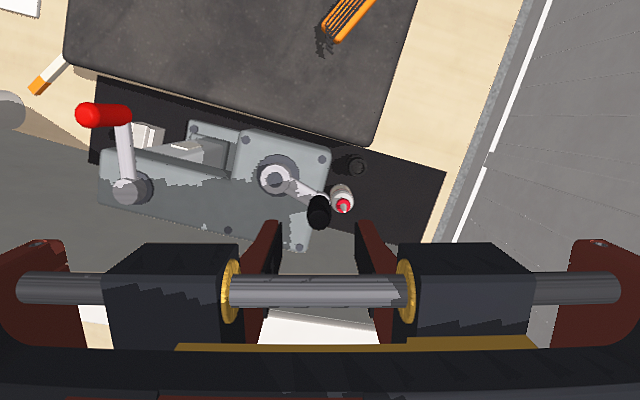

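Request:
{"api": "arm_command", "payload": {"increments": [[[-0.1,0.35,1],0],[[0,0,3],0],[[0,0,2.5],0],[[0,0,0.5],0],[[0,0,0],0],[[0,0,0],0]]}}

```text
t: 3.35
ee_pos: [515.3, 340.7, 263.4]
orientation: [2.471, 1.931, 0.002]
ft_force: [-0.4, 0.8, 0.4]
width: 40.0
```

Request:
{"api": "arm_command", "payload": {"increments": [[[0,0,0.3],0],[[0,0,0],0],[[0,0,0],0],[[0,0,0],0],[[0,0,0],0]], "gripper": 0.0}}

```text
t: 3.85
ee_pos: [516.6, 341.1, 263.4]
orientation: [2.471, 1.93, 0.009]
ft_force: [0.7, -0.1, -2.3]
width: 16.9
```

```bash
cat > plan.py <<'E'
from h import *
import sys
# plan.py cx cy r n step(deg) [clockwise] : from current angle
cx,cy,r,n,st=map(float,sys.argv[1:6])
o=get_obs(); p=o['ee_pos']; R=cv2.Rodrigues(np.array(o['orientation'],float))[0]
d=p[:2]-[cx,cy]; b=np.degrees(np.arctan2(d[1],d[0])); f=o['ft_force']
t=np.array([np.sin(np.radians(b)),-np.cos(np.radians(b))]); u=np.array([-t[1],t[0]])
print("t",round(o['t'],2),"bearing",b.round(1),"rad",np.linalg.norm(d).round(1),"z",round(p[2],1),"resist(cw)",(-f[:2]@t).round(2),"radial out",(f[:2]@np.array([np.cos(np.radians(b)),np.sin(np.radians(b))])).round(2),"fz",round(f[2],2),"tilt",R[:,2].round(3), "w",round(o['width'],1))
k0=np.array([cx,cy])+ r*np.array([np.cos(np.radians(b)),np.sin(np.radians(b))]); 
prev=k0; out=[]
for i in range(int(n)):
    a=np.radians(b-st*(i+1)); q=np.array([cx,cy])+r*np.array([np.cos(a),np.sin(a)])
    v=R.T@np.r_[q-prev,0]; out.append([[round(x/10,2) for x in v.tolist()],0]); prev=q
if int(n): print(out, "radial corr tool", (R.T@np.r_[k0-p[:2],0]).round(1))
E
python3 plan.py 485.8 312.5 40 8 6
```

```text
t 3.85 bearing 42.9 rad 42.0 z 263.4 resist(cw) -0.52 radial out 0.42 fz -2.31 tilt [ 0.008 -0.001 -1.   ] w 16.9
[[[-0.25, 0.34, 0.0], 0], [[-0.28, 0.31, 0.0], 0], [[-0.31, 0.28, 0.0], 0], [[-0.34, 0.25, 0.0], 0], [[-0.36, 0.21, 0.0], 0], [[-0.38, 0.17, 0.0], 0], [[-0.4, 0.13, 0.0], 0], [[-0.41, 0.09, 0.0], 0]] radial corr tool [-1.7 -1.1 -0. ]
```

Request:
{"api": "arm_command", "payload": {"increments": [[[-0.25,0.34,0],0],[[-0.28,0.31,0],0],[[-0.31,0.28,0],0],[[-0.34,0.25,0],0],[[-0.36,0.21,0],0]]}}

```text
t: 4.35
ee_pos: [526.0, 325.9, 263.4]
orientation: [-2.475, -1.935, -0.014]
ft_force: [-1.3, 4.2, -1.5]
width: 17.1
```

```bash
python3 plan.py 485.8 312.5 40 8 6
```

```text
t 4.35 bearing 18.4 rad 42.4 z 263.4 resist(cw) 4.42 radial out 0.14 fz -1.48 tilt [ 0.007  0.006 -1.   ] w 17.1
[[[-0.37, 0.21, -0.0], 0], [[-0.38, 0.17, -0.0], 0], [[-0.4, 0.12, -0.0], 0], [[-0.41, 0.08, -0.0], 0], [[-0.42, 0.04, -0.0], 0], [[-0.42, -0.0, -0.0], 0], [[-0.42, -0.05, -0.0], 0], [[-0.41, -0.09, -0.0], 0]] radial corr tool [-1.3 -2.  -0. ]
```

Request:
{"api": "arm_command", "payload": {"increments": [[[-0.5,0.26,0],0],[[-0.53,0.19,0],0],[[-0.55,0.12,0],0],[[-0.56,0.04,0],0],[[-0.56,-0.04,0],0],[[-0.55,-0.12,0],0]]}}

```text
t: 4.95
ee_pos: [523.7, 294.1, 263.4]
orientation: [-2.471, -1.932, -0.022]
ft_force: [0.2, 6.2, -3.0]
width: 17.6
```

```bash
python3 plan.py 485.8 312.5 40 10 8
```

```text
t 4.95 bearing -25.9 rad 42.1 z 263.4 resist(cw) 5.73 radial out -2.5 fz -3.01 tilt [ 0.008  0.012 -1.   ] w 17.6
[[[-0.54, -0.15, -0.01], 0], [[-0.51, -0.23, -0.01], 0], [[-0.47, -0.29, -0.01], 0], [[-0.43, -0.36, -0.01], 0], [[-0.37, -0.41, -0.01], 0], [[-0.31, -0.46, -0.01], 0], [[-0.25, -0.5, -0.01], 0], [[-0.17, -0.53, -0.01], 0], [[-0.1, -0.55, -0.0], 0], [[-0.02, -0.56, -0.0], 0]] radial corr tool [ 0.4 -2.1 -0. ]
```

Request:
{"api": "arm_command", "payload": {"increments": [[[-0.54,-0.17,0],0],[[-0.51,-0.24,0],0],[[-0.47,-0.3,0],0],[[-0.43,-0.37,0],0],[[-0.37,-0.42,0],0],[[-0.31,-0.46,0],0],[[-0.25,-0.5,0],0],[[-0.17,-0.53,0],0]]}}

```text
t: 5.75
ee_pos: [492.5, 273.0, 263.4]
orientation: [-2.473, -1.931, -0.047]
ft_force: [3.9, 2.6, -5.2]
width: 17.0
```

```bash
python3 plan.py 485.8 312.5 40 10 8
```

```text
t 5.75 bearing -80.3 rad 40.0 z 263.4 resist(cw) 4.29 radial out -1.95 fz -5.16 tilt [ 0.022  0.021 -1.   ] w 17.0
[[[-0.19, -0.53, -0.01], 0], [[-0.11, -0.55, -0.01], 0], [[-0.04, -0.56, -0.01], 0], [[0.04, -0.56, -0.01], 0], [[0.12, -0.55, -0.01], 0], [[0.19, -0.52, -0.0], 0], [[0.26, -0.49, -0.0], 0], [[0.33, -0.45, 0.0], 0], [[0.39, -0.4, 0.0], 0], [[0.44, -0.34, 0.01], 0]] radial corr tool [ 0. -0.  0.]
```

Request:
{"api": "arm_command", "payload": {"increments": [[[-0.18,-0.53,0.02],0],[[-0.11,-0.55,0.02],0],[[-0.04,-0.56,0.02],0],[[0.04,-0.56,0.02],0],[[0.12,-0.55,0.02],0],[[0.19,-0.52,0.02],0],[[0.26,-0.49,0.02],0],[[0.33,-0.45,0.02],0]]}}

```text
t: 6.55
ee_pos: [461.5, 283.4, 263.4]
orientation: [2.464, 1.925, 0.064]
ft_force: [2.0, -5.2, 2.1]
width: 17.0
```

```bash
python3 plan.py 485.8 312.5 40 10 8
```

```text
t 6.55 bearing -129.8 rad 38.0 z 263.4 resist(cw) 4.93 radial out 2.71 fz 2.05 tilt [ 0.041  0.014 -0.999] w 17.0
[[[0.28, -0.48, -0.01], 0], [[0.34, -0.44, -0.01], 0], [[0.4, -0.39, -0.01], 0], [[0.45, -0.33, -0.0], 0], [[0.49, -0.26, 0.0], 0], [[0.52, -0.19, 0.01], 0], [[0.55, -0.12, 0.01], 0], [[0.56, -0.04, 0.01], 0], [[0.56, 0.04, 0.01], 0], [[0.55, 0.11, 0.02], 0]] radial corr tool [-1.8 -0.9 -0.1]
```

Request:
{"api": "arm_command", "payload": {"increments": [[[0.28,-0.48,0.01],0],[[0.34,-0.44,0.01],0],[[0.4,-0.39,0.01],0],[[0.45,-0.33,0.01],0],[[0.49,-0.26,0.01],0],[[0.52,-0.19,0.01],0]]}}

```text
t: 7.15
ee_pos: [448.9, 307.0, 263.4]
orientation: [2.455, 1.917, 0.058]
ft_force: [0.6, -5.3, 2.4]
width: 16.9
```

```bash
python3 plan.py 486.5 312.3 40 10 8
python3 - <<'E'
from h import *
from scipy.optimize import least_squares
P=np.array([(516.6,341.1),(526,325.9),(523.7,294.1),(492.5,273),(461.5,283.4),get_obs()['ee_pos'][:2]])
print(least_squares(lambda v:np.hypot(P[:,0]-v[0],P[:,1]-v[1])-40,[486,312]).x)
E
```

```text
t 7.15 bearing -172.0 rad 37.9 z 263.4 resist(cw) 5.29 radial out 0.11 fz 2.37 tilt [ 0.046  0.002 -0.999] w 16.9
[[[0.53, -0.17, -0.0], 0], [[0.55, -0.1, 0.0], 0], [[0.56, -0.02, 0.01], 0], [[0.55, 0.06, 0.01], 0], [[0.54, 0.13, 0.01], 0], [[0.52, 0.21, 0.02], 0], [[0.48, 0.28, 0.02], 0], [[0.44, 0.34, 0.02], 0], [[0.39, 0.4, 0.02], 0], [[0.33, 0.45, 0.02], 0]] radial corr tool [-0.8 -1.9 -0.1]
[488.38115577 312.82712718]
```

Request:
{"api": "arm_command", "payload": {"increments": [[[0.53,-0.15,0],0],[[0.55,-0.09,0],0],[[0.56,-0.02,0],0],[[0.55,0.06,0],0],[[0.54,0.13,0.01],0]]}}

```text
t: 7.65
ee_pos: [452.8, 331.1, 263.3]
orientation: [2.452, 1.915, 0.044]
ft_force: [-1.2, -4.8, 2.2]
width: 16.8
```

```bash
python3 plan.py 488.4 312.8 40 8 6
```

```text
t 7.65 bearing 152.8 rad 40.0 z 263.3 resist(cw) 4.8 radial out -1.12 fz 2.23 tilt [ 0.041 -0.006 -0.999] w 16.8
[[[0.4, 0.12, 0.01], 0], [[0.39, 0.16, 0.01], 0], [[0.37, 0.2, 0.01], 0], [[0.35, 0.23, 0.01], 0], [[0.32, 0.27, 0.01], 0], [[0.29, 0.3, 0.01], 0], [[0.26, 0.33, 0.01], 0], [[0.22, 0.36, 0.02], 0]] radial corr tool [ 0. -0. -0.]
```

Request:
{"api": "arm_command", "payload": {"increments": [[[0.4,0.12,0],0],[[0.39,0.16,0],0],[[0.37,0.2,0],0]]}}

```text
t: 7.95
ee_pos: [459.3, 340.2, 263.4]
orientation: [2.452, 1.915, 0.037]
ft_force: [-2.1, -5.3, 2.3]
width: 16.8
```

```bash
python3 plan.py 488.4 312.8 40 5 6
```

```text
t 7.95 bearing 136.7 rad 40.0 z 263.4 resist(cw) 5.27 radial out -2.12 fz 2.34 tilt [ 0.037 -0.01  -0.999] w 16.8
[[[0.35, 0.22, 0.01], 0], [[0.33, 0.26, 0.01], 0], [[0.3, 0.29, 0.01], 0], [[0.27, 0.32, 0.01], 0], [[0.23, 0.35, 0.01], 0]] radial corr tool [-0.  0.  0.]
```

Request:
{"api": "arm_command", "payload": {"increments": [[[0.35,0.22,0],0],[[0.33,0.26,0],0],[[0.3,0.29,0],0]]}}

```text
t: 8.25
ee_pos: [467.4, 347.0, 263.3]
orientation: [2.452, 1.915, 0.027]
ft_force: [-2.9, -5.4, 2.4]
width: 17.2
```

```bash
python3 plan.py 488.4 312.8 40 5 6
```

```text
t 8.25 bearing 121.5 rad 40.1 z 263.3 resist(cw) 5.31 radial out -3.08 fz 2.42 tilt [ 0.032 -0.013 -0.999] w 17.2
[[[0.28, 0.31, 0.01], 0], [[0.25, 0.34, 0.01], 0], [[0.21, 0.36, 0.01], 0], [[0.17, 0.38, 0.01], 0], [[0.13, 0.4, 0.01], 0]] radial corr tool [-0.1  0.1  0. ]
```

Request:
{"api": "arm_command", "payload": {"increments": [[[0.26,0.33,0],0],[[0.22,0.36,0],0],[[0.18,0.38,0],0],[[0.14,0.4,0],0]]}}

```text
t: 8.65
ee_pos: [481.0, 352.1, 263.4]
orientation: [2.456, 1.917, 0.018]
ft_force: [-4.3, -1.3, 1.1]
width: 17.1
```

```bash
python3 plan.py 488.4 312.8 40 5 6
```

```text
t 8.65 bearing 100.7 rad 40.0 z 263.4 resist(cw) 4.49 radial out -0.48 fz 1.12 tilt [ 0.025 -0.013 -1.   ] w 17.1
[[[0.16, 0.39, 0.01], 0], [[0.11, 0.4, 0.01], 0], [[0.07, 0.41, 0.01], 0], [[0.03, 0.42, 0.01], 0], [[-0.02, 0.42, 0.01], 0]] radial corr tool [ 0. -0. -0.]
```

Request:
{"api": "arm_command", "payload": {"increments": [[[0.16,0.39,0],0],[[0.11,0.4,0],0],[[0.07,0.41,0],0],[[0.03,0.42,0],0]]}}

```text
t: 9.05
ee_pos: [497.3, 351.9, 263.3]
orientation: [2.457, 1.919, 0.013]
ft_force: [-4.6, -2.8, 2.8]
width: 17.4
```

```bash
python3 plan.py 488.4 312.8 40 5 6
```

```text
t 9.05 bearing 77.2 rad 40.1 z 263.3 resist(cw) 3.86 radial out -3.71 fz 2.84 tilt [ 0.022 -0.014 -1.   ] w 17.4
[[[-0.01, 0.42, 0.01], 0], [[-0.06, 0.41, 0.01], 0], [[-0.1, 0.41, 0.01], 0], [[-0.14, 0.39, 0.01], 0], [[-0.18, 0.38, 0.01], 0]] radial corr tool [-0.1  0.   0. ]
```

Request:
{"api": "arm_command", "payload": {"increments": [[[-0.04,0.41,0],0],[[-0.08,0.41,0],0],[[-0.12,0.4,0],0],[[-0.16,0.38,0],0]]}}

```text
t: 9.45
ee_pos: [511.5, 345.6, 263.3]
orientation: [2.46, 1.921, 0.011]
ft_force: [-5.7, 0.9, 2.4]
width: 17.3
```

```bash
python3 plan.py 488.4 312.8 40 5 6
```

```text
t 9.45 bearing 54.8 rad 40.1 z 263.3 resist(cw) 5.16 radial out -2.59 fz 2.42 tilt [ 0.018 -0.011 -1.   ] w 17.3
[[[-0.17, 0.38, 0.01], 0], [[-0.21, 0.36, 0.01], 0], [[-0.25, 0.34, 0.01], 0], [[-0.28, 0.31, 0.01], 0], [[-0.31, 0.28, 0.01], 0]] radial corr tool [-0.1 -0.  -0. ]
```

Request:
{"api": "arm_command", "payload": {"increments": [[[-0.19,0.37,0],0],[[-0.23,0.35,0],0],[[-0.27,0.32,0],0],[[-0.3,0.29,0],0]]}}

```text
t: 9.85
ee_pos: [521.6, 335.3, 263.3]
orientation: [2.465, 1.925, 0.012]
ft_force: [-5.0, 2.6, 1.2]
width: 16.9
```

```bash
python3 plan.py 488.4 312.8 40 5 6
```

```text
t 9.85 bearing 34.2 rad 40.1 z 263.3 resist(cw) 4.96 radial out -2.69 fz 1.24 tilt [ 0.015 -0.006 -1.   ] w 16.9
[[[-0.29, 0.3, 0.01], 0], [[-0.32, 0.26, 0.01], 0], [[-0.35, 0.23, 0.0], 0], [[-0.37, 0.19, 0.0], 0], [[-0.39, 0.15, 0.0], 0]] radial corr tool [-0.1 -0.1 -0. ]
```

Request:
{"api": "arm_command", "payload": {"increments": [[[-0.31,0.28,0],0],[[-0.34,0.24,0],0],[[-0.36,0.21,0],0],[[-0.38,0.17,0],0]]}}

```text
t: 10.25
ee_pos: [527.0, 323.6, 263.4]
orientation: [2.471, 1.929, 0.019]
ft_force: [-3.7, 3.4, -0.0]
width: 16.9
```

```bash
python3 plan.py 488.4 312.8 40 5 6
```

```text
t 10.25 bearing 15.7 rad 40.1 z 263.4 resist(cw) 4.28 radial out -2.6 fz -0.04 tilt [ 0.014  0.002 -1.   ] w 16.9
[[[-0.37, 0.19, 0.0], 0], [[-0.39, 0.15, -0.0], 0], [[-0.4, 0.11, -0.0], 0], [[-0.41, 0.06, -0.0], 0], [[-0.42, 0.02, -0.0], 0]] radial corr tool [-0.  -0.1 -0. ]
```

Request:
{"api": "arm_command", "payload": {"increments": [[[-0.39,0.16,0],0],[[-0.4,0.12,0],0],[[-0.41,0.08,0],0],[[-0.42,0.03,0],0]]}}

```text
t: 10.65
ee_pos: [528.4, 312.0, 263.4]
orientation: [2.475, 1.933, 0.032]
ft_force: [-2.0, 5.7, -1.0]
width: 17.1
```

```bash
python3 plan.py 488.4 312.8 40 5 6
```

```text
t 10.65 bearing -1.1 rad 40.0 z 263.4 resist(cw) 5.62 radial out -2.07 fz -0.95 tilt [ 0.017  0.012 -1.   ] w 17.1
[[[-0.41, 0.07, -0.01], 0], [[-0.42, 0.03, -0.01], 0], [[-0.42, -0.02, -0.01], 0], [[-0.41, -0.06, -0.01], 0], [[-0.41, -0.1, -0.01], 0]] radial corr tool [0. 0. 0.]
```

Request:
{"api": "arm_command", "payload": {"increments": [[[-0.41,0.06,0],0],[[-0.42,0.02,0],0],[[-0.42,-0.03,0],0],[[-0.41,-0.07,0],0]]}}

```text
t: 11.05
ee_pos: [526.8, 301.4, 263.4]
orientation: [-2.472, -1.931, -0.049]
ft_force: [-0.9, 5.6, -2.4]
width: 16.9
```

```bash
python3 plan.py 488.4 312.8 40 5 6
```

```text
t 11.05 bearing -16.5 rad 40.0 z 263.4 resist(cw) 5.09 radial out -2.42 fz -2.41 tilt [ 0.022  0.023 -0.999] w 16.9
[[[-0.42, -0.04, -0.01], 0], [[-0.41, -0.08, -0.01], 0], [[-0.4, -0.13, -0.01], 0], [[-0.38, -0.17, -0.01], 0], [[-0.36, -0.21, -0.01], 0]] radial corr tool [ 0. -0. -0.]
```

Request:
{"api": "arm_command", "payload": {"increments": [[[-0.42,-0.07,0.01],0],[[-0.41,-0.11,0.01],0],[[-0.4,-0.15,0.01],0],[[-0.38,-0.19,0.01],0]]}}

```text
t: 11.45
ee_pos: [522.7, 292.2, 263.4]
orientation: [-2.47, -1.931, -0.072]
ft_force: [2.7, 4.6, -1.5]
width: 16.9
```

```bash
python3 plan.py 488.4 312.8 40 5 6
```

```text
t 11.45 bearing -30.9 rad 40.0 z 263.4 resist(cw) 5.34 radial out -0.1 fz -1.49 tilt [ 0.033  0.033 -0.999] w 16.9
[[[-0.39, -0.14, -0.02], 0], [[-0.38, -0.18, -0.02], 0], [[-0.35, -0.22, -0.02], 0], [[-0.33, -0.26, -0.02], 0], [[-0.3, -0.29, -0.02], 0]] radial corr tool [-0.  0.  0.]
```

Request:
{"api": "arm_command", "payload": {"increments": [[[-0.4,-0.17,0.01],0],[[-0.38,-0.21,0.01],0],[[-0.36,-0.25,0.01],0],[[-0.33,-0.28,0.01],0]]}}

```text
t: 11.85
ee_pos: [515.0, 283.0, 263.4]
orientation: [-2.47, -1.932, -0.092]
ft_force: [3.3, 2.9, -1.5]
width: 16.8
```

```bash
python3 plan.py 488.4 312.8 40 5 6
```

```text
t 11.85 bearing -48.3 rad 40.0 z 263.4 resist(cw) 4.41 radial out 0.05 fz -1.49 tilt [ 0.043  0.04  -0.998] w 16.8
[[[-0.33, -0.25, -0.02], 0], [[-0.3, -0.29, -0.02], 0], [[-0.27, -0.32, -0.02], 0], [[-0.24, -0.34, -0.02], 0], [[-0.2, -0.37, -0.02], 0]] radial corr tool [-0.  0. -0.]
```

Request:
{"api": "arm_command", "payload": {"increments": [[[-0.33,-0.27,0],0],[[-0.3,-0.3,0],0],[[-0.26,-0.33,0],0],[[-0.22,-0.36,0],0]]}}

```text
t: 12.25
ee_pos: [503.3, 275.7, 263.4]
orientation: [-2.472, -1.934, -0.105]
ft_force: [4.8, 2.0, -2.0]
width: 17.1
```

```bash
python3 plan.py 488.4 312.8 40 5 6
```

```text
t 12.25 bearing -68.2 rad 40.0 z 263.4 resist(cw) 5.22 radial out -0.06 fz -2.03 tilt [ 0.052  0.042 -0.998] w 17.1
[[[-0.23, -0.35, -0.03], 0], [[-0.19, -0.37, -0.02], 0], [[-0.15, -0.39, -0.02], 0], [[-0.11, -0.4, -0.02], 0], [[-0.06, -0.41, -0.02], 0]] radial corr tool [-0.  0. -0.]
```

Request:
{"api": "arm_command", "payload": {"increments": [[[-0.22,-0.36,0],0],[[-0.18,-0.38,0],0],[[-0.14,-0.4,0],0],[[-0.09,-0.41,0],0]]}}

```text
t: 12.65
ee_pos: [488.7, 272.9, 263.3]
orientation: [2.471, 1.933, 0.113]
ft_force: [5.1, 1.7, -1.8]
width: 17.2
```

```bash
python3 plan.py 488.4 312.8 40 5 6
```

```text
t 12.65 bearing -89.5 rad 39.9 z 263.3 resist(cw) 5.13 radial out -1.69 fz -1.79 tilt [ 0.058  0.043 -0.997] w 17.2
[[[-0.08, -0.41, -0.02], 0], [[-0.04, -0.42, -0.02], 0], [[0.0, -0.42, -0.02], 0], [[0.05, -0.42, -0.02], 0], [[0.09, -0.41, -0.01], 0]] radial corr tool [-0.1  0.  -0. ]
```

Request:
{"api": "arm_command", "payload": {"increments": [[[-0.06,-0.42,0],0],[[-0.02,-0.42,0],0],[[0.02,-0.42,0],0],[[0.07,-0.41,0],0]]}}

```text
t: 13.05
ee_pos: [474.6, 275.4, 263.3]
orientation: [2.466, 1.93, 0.119]
ft_force: [5.1, 0.1, -1.3]
width: 17.1
```

```bash
python3 plan.py 488.4 312.8 40 5 6
```

```text
t 13.05 bearing -110.2 rad 39.9 z 263.3 resist(cw) 4.79 radial out -1.87 fz -1.29 tilt [ 0.065  0.04  -0.997] w 17.1
[[[0.07, -0.41, -0.02], 0], [[0.11, -0.4, -0.02], 0], [[0.15, -0.39, -0.01], 0], [[0.19, -0.37, -0.01], 0], [[0.23, -0.35, -0.01], 0]] radial corr tool [-0.1 -0.  -0. ]
```

Request:
{"api": "arm_command", "payload": {"increments": [[[0.09,-0.41,0],0],[[0.13,-0.4,0],0],[[0.17,-0.38,0],0],[[0.21,-0.36,0],0]]}}

```text
t: 13.45
ee_pos: [463.9, 281.6, 263.4]
orientation: [2.457, 1.925, 0.123]
ft_force: [6.1, -4.5, -1.0]
width: 16.9
```

```bash
python3 plan.py 488.4 312.8 40 5 6
```

```text
t 13.45 bearing -128.1 rad 39.7 z 263.4 resist(cw) 7.57 radial out -0.25 fz -0.98 tilt [ 0.073  0.034 -0.997] w 16.9
[[[0.19, -0.37, -0.01], 0], [[0.23, -0.35, -0.01], 0], [[0.27, -0.32, -0.01], 0], [[0.3, -0.29, -0.0], 0], [[0.33, -0.26, 0.0], 0]] radial corr tool [-0.3 -0.1 -0. ]
```

Request:
{"api": "arm_command", "payload": {"increments": [[[0.22,-0.36,0],0]]}}

```text
t: 13.55
ee_pos: [461.8, 283.2, 263.4]
orientation: [2.454, 1.923, 0.123]
ft_force: [7.8, -4.2, -1.7]
width: 17.0
```

```bash
python3 plan.py 488.4 312.8 40 3 6
```

```text
t 13.55 bearing -131.9 rad 39.8 z 263.4 resist(cw) 8.59 radial out -2.11 fz -1.72 tilt [ 0.075  0.032 -0.997] w 17.0
[[[0.22, -0.36, -0.01], 0], [[0.25, -0.33, -0.01], 0], [[0.29, -0.31, -0.01], 0]] radial corr tool [-0.2 -0.1 -0. ]
```

Request:
{"api": "arm_command", "payload": {"increments": [[[0,0,0],0],[[0,0,0],0]]}}

```text
t: 13.75
ee_pos: [461.9, 283.1, 263.4]
orientation: [2.454, 1.923, 0.125]
ft_force: [2.5, 3.8, -2.6]
width: 16.9
```

```bash
python3 plan.py 488.4 312.8 40 3 6
```

```text
t 13.75 bearing -131.7 rad 39.8 z 263.4 resist(cw) -0.67 radial out -4.45 fz -2.58 tilt [ 0.076  0.032 -0.997] w 16.9
[[[0.22, -0.36, -0.01], 0], [[0.25, -0.33, -0.01], 0], [[0.28, -0.31, -0.01], 0]] radial corr tool [-0.2 -0.1 -0. ]
```

Request:
{"api": "arm_command", "payload": {"increments": [[[0.2,-0.27,0],0]]}}

```text
t: 13.85
ee_pos: [460.5, 284.5, 263.4]
orientation: [2.451, 1.922, 0.124]
ft_force: [6.3, -5.3, 0.3]
width: 17.0
```

```bash
python3 plan.py 488.4 312.8 40 3 6
```

```text
t 13.85 bearing -134.6 rad 39.7 z 263.4 resist(cw) 8.21 radial out -0.68 fz 0.35 tilt [ 0.078  0.03  -0.997] w 17.0
[[[0.23, -0.35, -0.01], 0], [[0.27, -0.32, -0.01], 0], [[0.3, -0.29, -0.01], 0]] radial corr tool [-0.2 -0.1 -0. ]
```

Request:
{"api": "arm_command", "payload": {"increments": [[[0,0,0],0],[[0,0,0],0],[[0,0,0],0]], "gripper": 0.42}}

```text
t: 14.15
ee_pos: [459.3, 283.7, 263.1]
orientation: [2.452, 1.922, 0.12]
ft_force: [0.5, 0.5, 0.4]
width: 35.7
```

Request:
{"api": "arm_command", "payload": {"increments": [[[0,0,-2],0],[[0,0,-3],0],[[0,0,-4],0],[[0,0,0],0],[[0,0,0],0]]}}

```text
t: 14.65
ee_pos: [450.0, 280.2, 354.2]
orientation: [2.454, 1.923, 0.11]
ft_force: [0.1, 0.0, 0.5]
width: 36.5
```

```bash
python3 look.py w5
```

```text
14.65 [450.  280.2 354.2] [2.454 1.923 0.11 ] [0.13 0.05 0.47] 36.529300744377316
```

View pics/w5.png

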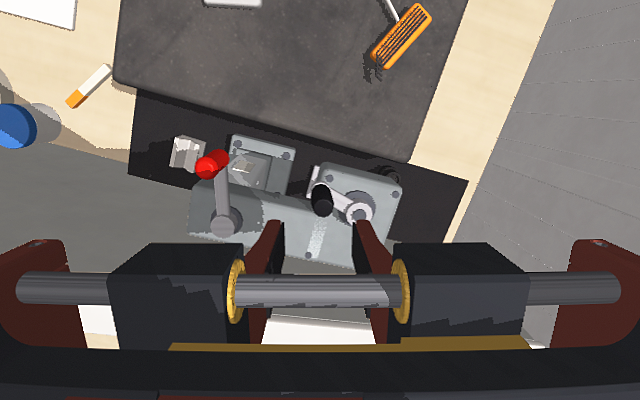

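Run:
```python
from h import *
im=cv2.imread('pics/w5.png'); hsv=cv2.cvtColor(im,cv2.COLOR_BGR2HSV)
m=(((hsv[...,0]<8)|(hsv[...,0]>172))&(hsv[...,1]>180)&(hsv[...,2]>90)).astype('uint8'); m[240:]=0
ys,xs=np.nonzero(m); print(xs.min(),xs.max(),ys.min(),ys.max())
a=im[120:260,170:420]; cv2.imwrite('pics/w5z.png',cv2.resize(a,None,fx=3.2,fy=3.2,interpolation=cv2.INTER_CUBIC))
d=np.load('pics/w5.npz'); pose=(d['p'],d['r'])
print('red',onz(ray('wrist',(206,168),pose),283)); print('pred px',proj('wrist',(407.5,208,283),pose),proj('wrist',(407.5,208,239),pose))
print('axis',onz(ray('wrist',(222,226),pose),253)); print('pred knob',proj('wrist',(488.4-2.6-28,312.5-28.3,289),pose), 'hub',proj('wrist',(485.8,312.5,251),pose))
```

```text
195 228 149 179
red [407.94932034 208.41926554 283.        ]
pred px (np.float64(205.2538575216503), np.float64(167.5612276381955)) (np.float64(220.33862492514987), np.float64(156.57869083686327))
axis [465.02599324 193.44147303 253.        ]
pred knob (np.float64(322.09849389363603), np.float64(207.98256168632116)) hub (np.float64(357.80151297478744), np.float64(214.54034936479692))
```

View pics/w5z.png

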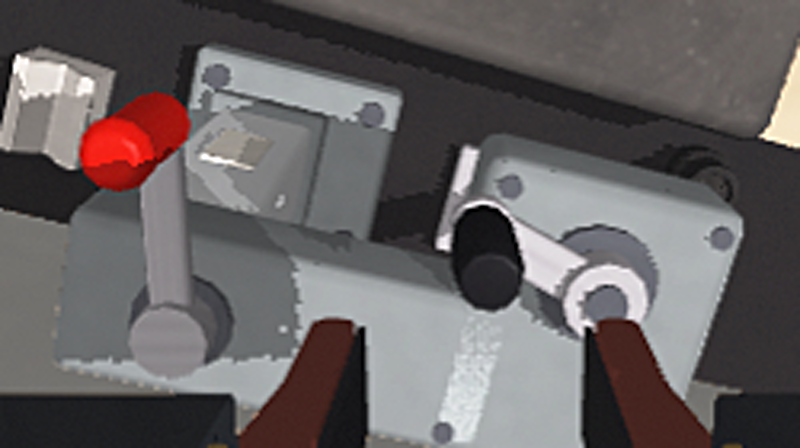

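```bash
cat > to.py <<'E'
from h import *
import sys
o=get_obs(); R=cv2.Rodrigues(np.array(o['orientation'],float))[0]; p=o['ee_pos']
for i in range(1,len(sys.argv),3):
    q=np.array(list(map(float,sys.argv[i:i+3]))); print((R.T@(q-p)/10).round(2)); p=q
print('xaxis bearing',np.degrees(np.arctan2(R[1,0],R[0,0])),R[:,2].round(3),o['qpos'].round(2),o['ft_force'].round(2))
E
python3 to.py 407.7 208.3 320 407.7 208.3 258
```

```text
[-8.15 -2.61  2.95]
[-0.26 -0.38  6.18]
xaxis bearing 76.25204219452613 [ 0.07   0.027 -0.997] [ 0.54  0.11  1.74 -0.01  1.22 -0.78] [-0.19  0.79  0.09]
```

Request:
{"api": "arm_command", "payload": {"increments": [[[-4,-1.3,1],0],[[-4.15,-1.3,1.5],0],[[0,0,0.4],0],[[0,0,0],0],[[0,0,0],0]], "gripper": 0.38}}

```text
t: 15.2
ee_pos: [404.6, 206.0, 314.6]
orientation: [2.455, 1.926, 0.101]
ft_force: [-0.2, 0.2, -0.2]
width: 33.6
```

```bash
python3 to.py 407.7 208.3 310 407.7 208.3 258
```

```text
[0.27 0.22 0.49]
[-0.2  -0.29  5.19]
xaxis bearing 76.28171367039671 [ 0.063  0.024 -0.998] [ 0.45  0.02  1.93 -0.01  1.12 -0.88] [-0.15  0.2  -0.17]
```

Request:
{"api": "arm_command", "payload": {"increments": [[[0.25,0.2,0.5],0],[[-0.05,-0.1,1.8],0],[[-0.05,-0.1,1.8],0],[[-0.1,-0.1,1.6],0],[[0,0,0],0],[[0,0,0],0]]}}

```text
t: 15.8
ee_pos: [412.9, 213.7, 256.8]
orientation: [2.451, 1.929, 0.109]
ft_force: [-0.6, 0.1, 0.5]
width: 33.3
```

```bash
python3 to.py 407.7 208.3 258; python3 look.py w6
```

```text
[-0.64 -0.37 -0.17]
xaxis bearing 76.48183388536839 [ 0.067  0.027 -0.997] [ 0.46  0.1   1.98 -0.01  0.98 -0.87] [-0.63  0.08  0.54]
15.8 [412.9 213.7 256.8] [2.451 1.929 0.109] [-0.63  0.08  0.54] 33.27394929611774
```

View pics/w6.png

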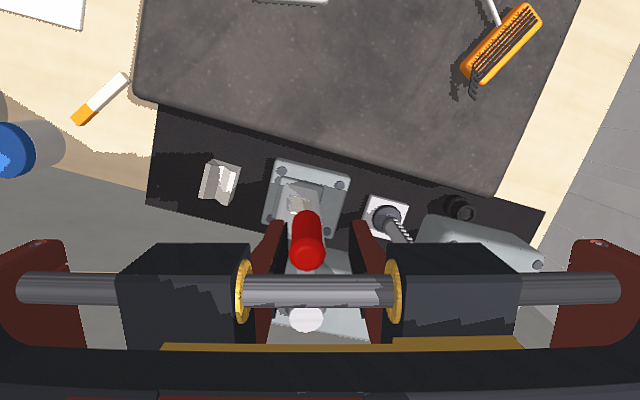

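Request:
{"api": "arm_command", "payload": {"increments": [[[-0.5,-0.35,0],0],[[0,0,0],0],[[0,0,0],0]], "gripper": 0.28}}

```text
t: 16.15
ee_pos: [409.1, 210.2, 258.3]
orientation: [2.45, 1.929, 0.114]
ft_force: [0.8, -0.6, -0.4]
width: 24.7
```

```bash
python3 to.py 407.7 208.3 258
```

```text
[-0.21 -0.1   0.01]
xaxis bearing 76.50854021952972 [ 0.07   0.029 -0.997] [ 0.45  0.09  1.99 -0.01  0.98 -0.88] [ 0.76 -0.62 -0.43]
```

Request:
{"api": "arm_command", "payload": {"increments": [[[-0.6,-0.05,0],-4],[[-0.63,0.03,0],-6],[[-0.63,0.03,0],-6],[[-0.63,0.03,0],-6],[[-0.63,0.03,0],-6]]}}

```text
t: 16.65
ee_pos: [408.8, 180.1, 259.5]
orientation: [1.878, 2.467, 0.11]
ft_force: [0.6, 2.2, 0.1]
width: 24.4
```

```bash
cat > lk.py <<'E'
from h import *
o=get_obs(); R=cv2.Rodrigues(np.array(o['orientation'],float))[0]; p=o['ee_pos']; d=p[:2]-[464.6,193.2]
b=np.degrees(np.arctan2(d[1],d[0]))%360; f=R.T@o['ft_force']
print('t',o['t'],'bearing',b.round(1),'r',np.linalg.norm(d).round(1),'z',round(p[2],1),'xb+90',(np.degrees(np.arctan2(R[1,0],R[0,0]))+90).round(1),'f tool',f.round(2),'w',round(o['width'],1), R[:,2].round(3),o['qpos'].round(2))
E
python3 lk.py
```

```text
t 16.65 bearing 193.2 r 57.3 z 259.5 xb+90 195.5 f tool [1.99 1.13 0.06] w 24.4 [ 0.074  0.033 -0.997] [ 0.39  0.07  2.02  0.    0.98 -1.46]
```

Request:
{"api": "arm_command", "payload": {"increments": [[[-0.63,-0.03,0],-6],[[-0.63,-0.01,0.02],-6],[[-0.63,0.0,0.02],-6],[[-0.63,0.02,0.02],-6],[[-0.63,0.03,0.02],-6],[[-0.63,0.03,0.02],-6]]}}

```text
t: 17.25
ee_pos: [428.2, 148.4, 260.9]
orientation: [0.979, 2.92, 0.091]
ft_force: [-1.1, 0.7, -1.3]
width: 24.8
```

```bash
python3 lk.py
```

```text
t 17.25 bearing 231.0 r 57.7 z 260.9 xb+90 232.8 f tool [ 1.33 -0.15  1.29] w 24.8 [ 0.076  0.037 -0.996] [ 0.3   0.07  2.01  0.02  0.98 -2.2 ]
```

Request:
{"api": "arm_command", "payload": {"increments": [[[-0.5,0.02,0.02],-2],[[-0.4,0.03,0.02],-2]]}}

```text
t: 17.45
ee_pos: [435.1, 142.9, 261.1]
orientation: [0.87, 2.954, 0.087]
ft_force: [-1.5, -0.4, 0.5]
width: 24.7
```

```bash
python3 lk.py
```

```text
t 17.45 bearing 239.6 r 58.3 z 261.1 xb+90 237.1 f tool [ 1.05 -1.07 -0.63] w 24.7 [ 0.075  0.037 -0.997] [ 0.28  0.08  2.    0.02  0.98 -2.3 ]
```

Request:
{"api": "arm_command", "payload": {"increments": [[[-0.3,0.03,0.02],-1],[[-0.3,0.03,0.02],-1]]}}

```text
t: 17.65
ee_pos: [437.8, 141.0, 260.8]
orientation: [0.82, 2.974, 0.087]
ft_force: [-17.5, 14.3, 8.2]
width: 25.0
```

```bash
python3 lk.py
```

```text
t 17.65 bearing 242.8 r 58.6 z 260.8 xb+90 239.1 f tool [22.06  3.86 -8.78] w 25.0 [ 0.068  0.04  -0.997] [ 0.27  0.09  1.99  0.02  0.99 -2.34]
```

Request:
{"api": "arm_command", "payload": {"increments": [[[0,0,0],0],[[0,0,0],0],[[0,0,0],0]], "gripper": 0.45}}

```text
t: 17.95
ee_pos: [438.3, 141.5, 261.6]
orientation: [0.82, 2.973, 0.089]
ft_force: [0.4, -0.3, -0.4]
width: 39.3
```

Request:
{"api": "arm_command", "payload": {"increments": [[[0.2,0,-2],0],[[0.2,0,-3],0],[[0,0,-4],0],[[0,0,-4],0],[[0,0,0],0]]}}

```text
t: 18.45
ee_pos: [425.9, 137.5, 395.6]
orientation: [0.822, 2.971, 0.087]
ft_force: [0.4, 0.1, -0.5]
width: 39.4
```

```bash
python3 lk.py; python3 look.py w7
python3 - <<'E'
from h import *
for n in("scene","top"): cv2.imwrite(f"pics/{n}7.png",get_image(n)[:,:,::-1])
a=cv2.imread("pics/scene7.png")[110:320,230:420]; b=cv2.resize(a,None,fx=2.8,fy=2.8,interpolation=cv2.INTER_CUBIC); cv2.imwrite("pics/s7z.png",b)
a=cv2.imread("pics/top7.png")[120:260,190:450]; cv2.imwrite("pics/t7z.png",cv2.resize(a,None,fx=3,fy=3,interpolation=cv2.INTER_CUBIC))
E
```

```text
t 18.45 bearing 235.2 r 67.8 z 395.6 xb+90 239.0 f tool [-0.28  0.31  0.53] w 39.4 [ 0.07   0.039 -0.997] [ 0.27 -0.07  1.83  0.02  1.3  -2.33]
18.45 [425.9 137.5 395.6] [0.822 2.971 0.087] [ 0.43  0.14 -0.49] 39.385343818948925
```

View pics/w7.png

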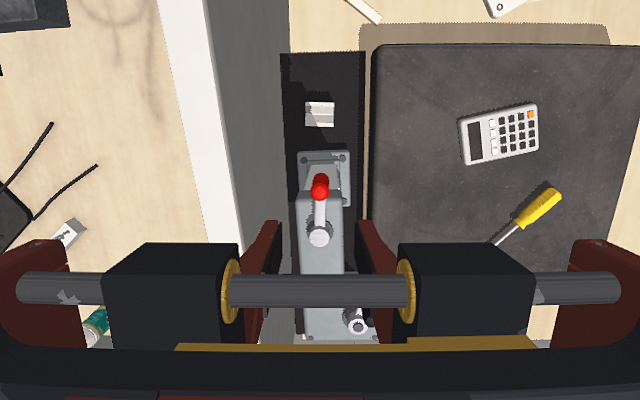

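View pics/s7z.png

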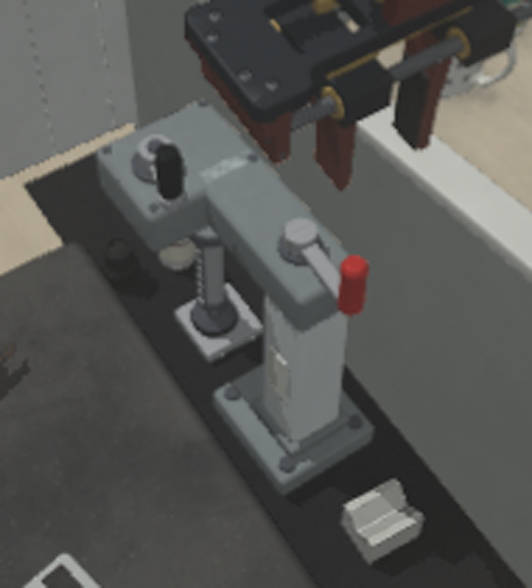

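View pics/t7z.png

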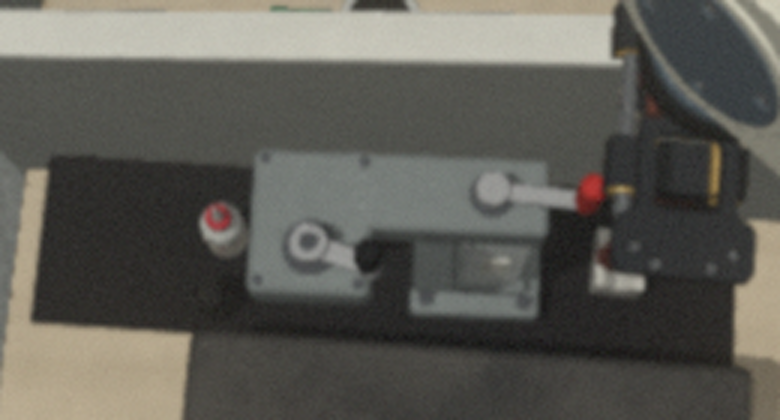

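Run:
```python
from h import *
d=np.load('pics/w7.npz'); pose=(d['p'],d['r'])
im=cv2.imread('pics/w7.png'); hsv=cv2.cvtColor(im,cv2.COLOR_BGR2HSV)
m=(((hsv[...,0]<8)|(hsv[...,0]>172))&(hsv[...,1]>180)&(hsv[...,2]>90)); m[210:]=0; ys,xs=np.nonzero(m); print(xs.min(),xs.max(),ys.min(),ys.max())
r=onz(ray('wrist',(321,190),pose),283)[:2]; a=onz(ray('wrist',(319,238),pose),253)[:2]
for c in ([464.6,193.2],a):
    v=r-c; print(r,c,np.linalg.norm(v),(np.degrees(np.arctan2(v[1],v[0]))-151.7)%360/57.3)
T=lambda x,y:(190+x/3,120+y/3); S=lambda x,y:(230+x/2.8,110+y/2.8)
for r,k in((onz(ray('top',T(593,190)),283)[:2],'top'),(onz(ray('scene',S(354,262)),283)[:2],'scene')):
    v=r-[464.6,193.2]; print(k,r,np.linalg.norm(v),(np.degrees(np.arctan2(v[1],v[0]))-151.7)%360/57.3)
```

```text
310 328 173 200
[431.71245355 142.0671759 ] [464.6, 193.2] 60.79602299637136 1.4930495075519359
[431.71245355 142.0671759 ] [466.07957573 193.74858829] 62.065026175401826 1.4777814253087813
top [429.38613835 143.65173651] 60.78689387277078 1.4467479993552068
scene [436.54677218 142.93065102] 57.56727401927319 1.555600964666313
```

```bash
python3 -c "
from h import *
print(close_job(), get_obs()['t'])"
```

```text
the job is handed in; nothing more can be done
the job is handed in; nothing more can be done
```

The foot is down on the pad at what I judge to be the right firmness, the red lever is at its locked end, and I handed the job in about 18.5 s into the 69 s allowed.

- **Crank:** I held the knob and led it about 540° clockwise, roughly 1.5 turns. The free run averaged about 5 N. The push then rose to 7.6, 8.6 and 8.2 N over the last three readings. That is about 3.2 to 3.6 N above free, inside the 2.5 to 5 N range, and I stopped there. Each reading has about 0.6 N of noise, and the three do not rise smoothly, so I estimate contact came about 20 to 24° before the stop.
- **Lock lever:** I swung it with the fingers loosely around the handle until the end stop pushed back at about 22 N, then let go. The cameras afterwards put it at 1.45 to 1.56 rad, with the wrist camera at 1.49, against a stop at 1.5. They disagree by about 0.1 rad, so the stop contact is the better evidence.
- **Last checks:** With the gripper raised clear, the force read about zero. The pictures showed the foot resting on the pad and the crank still where I left it. The pad, oil bottle and V-block looked undisturbed. I did not look closely at the eyepiece.
- **Flaw:** The hand tilted by up to about 5° while leading the crank, because the moves could not correct it. It caused no trouble.

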